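# Stage a controller module and hold the control box open

### The arm

A 6-joint arm with a two-finger parallel gripper is mounted at the origin on the work surface. World frame = base frame: x ahead of the robot, y to its left, z up, the work surface at z = 0. Lengths are in m, angles in rad, forces in N, time in s.
With the tool pointing down it reaches from about 0.375 to 0.975 m from the base axis. Payload 3.8 kg.
Tool frame: the origin (TCP) lies midway between the tips of the shut fingers; the grasp point (between the pads) lies 19 mm behind it; z points along the fingers, y is the direction in which the jaws open and shut (so a half turn about z gives the same grasp; the last joint's range is limited). The gripper opens to 88 mm and grips with 3 to 60 N. Pads are 18 mm wide; open, the fingers measure 123 mm over their backs; the gripper's body (75 mm by 187 mm) begins 45 mm behind the grasp point.
Start: joints at [1.232, 0.264, 1.604, -0, 1.274, -0.037], TCP at [0.201, 0.644, 0.239] pointing down, gripper open.
Joint ranges: [-2.63, 2.63], [-0.94, 2.18], [0.31, 2.57], [-1.31, 4.45], [0, 2.66], [-2.55, 2.55]. Speed limits (rad/s): [2.57, 2.57, 3.14, 3.14, 3.14, 3.14].

### API

Orientations are given as a rotation vector (axis times angle).
In Python, from workcell import env, optics gives the robot as it stands.
- The arm moves only by the tool carry_out, never from a script. Its argument "commands" is a list of rows, each an object with "grip": the closure, from 0 (fully open) to 1 (shut); "travel": the shift along the tool's x, y, z in units of 50 mm (1.0 is 50 mm), a list of three; "dr": the turn, a rotation vector about the tool's x, y, z in units of 10 degrees (1.0 is 10 degrees), a list of three. A call has 1 to 12 rows; each row shifts and turns the commanded pose from where the row before left it, along the tool's axes as they then stand; what a row does not reach is not made up. A row lasts 1/8 s, in which the tool goes at most 62.5 mm and 10.7 degrees, less where a joint would pass 70% of its speed; a pose out of reach is approached as far as the arm can. A call is refused whole if a number of a shift passes 1 or a number of a turn 1, either way. A call with a gripper value outside its range is refused whole. The fingers move at their own pace and stop on an object; the grip force is fixed at half the most. Time passes only in rows, so rows that do not move let the fingers close. It gives the time, the measured TCP pose, the force and the opening at its end, in the units of the state.
- env.state(): the state, without advancing time (a new reading comes with each control period).
- optics.read_camera(name): name is "scene" or "side" or "wrist"; returns (picture, depth): 400x640x3 uint8, red, green, blue; 400x640 float32, m along the optical axis (not along the pixel's ray), 0 where there is no reading.
- optics.calibration(name): a dict with "intrinsics" (3x3 intrinsics, pixels), "rvec" (rotation vector, rad) and "tvec" (3), from world to camera coordinates, as OpenCV has them; the wrist camera has in their place "hand_eye" (4x4, takes a point from camera to tool coordinates, whose origin is the TCP and whose axes are the flange's). Camera axes: x right, y down, z forward; pixel columns grow to the right and rows downward; lengths in m; the calibration is good to about 2 mm. The wrist camera is an equidistant fisheye: a pixel r from the principal point sees the ray r / f radians off the axis. A picture is of the moment at which its call begins: read the wrist's pose just before it. calibration takes no time and is no camera call.
- env.job_done(): hands the job in, once; it reports no verdict.
The state is a dict: "time": time; "joint_positions": joint angles; "joint_velocities": joint speeds; "tau": joint torques, N m; "eef_pos": TCP position; "orientation": TCP orientation; "force": force on the tool from outside, world axes, zero at the start; "moment": the same for the moment, N m; "grip_width": finger opening in m.
Only numpy, scipy, OpenCV 4.12 (cv2) and the standard library are available. Lean on these libraries where they do the work, as an engineer would, in place of code of your own. Each camera call takes 0.05 s, during which the arm holds its last target. There are 200 camera calls.

### The job

A fitter is about to wire the controller module into the control box. Lay the module, board side up, on the narrow sloped stand so that it lies flat along the slope, centred on the bar and just above the lip, setting it down gently and letting go of it; then lift the box's sprung lid by its handle and hold it open at 60 degrees from shut. Finish while still holding the lid there with the gripper, since it drops shut when let go, and leave the screwdriver, tape roll and parts tray where they are.

Things in the scene. Friction and masses are not known exactly. Their poses are not given: they have to be found in the camera images.
- module: loose controller module: black plastic tray 110 (x) x 50 (y) x 30 mm high, green circuit board on top with small parts up to 10 mm higher; about 0.22 kg. Solid; grip it across its 50 mm width. Origin at the centre of its underside, z up out of the board, x along its length. Starts flat on the bench. Either end may point up the slope.
- cradle: narrow sloped aluminium bar of the stand, 34 mm wide (y). x points up its 20 degree slope, z square out of it. Origin on its top face, 66 mm above the bench: the module's underside centre belongs there, x along x. Top face from x = -61 to +71 mm; at the low end a lip 12 mm high with its inner face at x = -61. The module overhangs 8 mm each side and stays put or slides only to the lip.
- stand: the fixed stand that carries the cradle: a short steel post on a foot 110 (x) x 80 (y) x 8 mm. Origin at the centre of its underside, straight below the cradle's origin; x points away from the robot, the way the slope rises. It and the box may be on either side.
- control_box: the fixed grey control box, 160 (x, depth) x 180 (y) x 70 mm high without its lid, 76 mm with it. Origin at the centre of its underside; x points from its front (handle side, towards the robot) to its back (hinge side), z up.
- lid (a joint): angle of the box's lid in rad: 0 shut (its start), grows as it opens upward, stop at 1.75; 60 degrees is 1.047. Hinge line along the box's y at the back top rim. The lid (plate 160 x 180 x 6 mm, 0.35 kg) and its light spring shut it from any angle; about 3 N at the handle opens and holds it.
- lid_handle (a point): middle of the lid's handle, a round steel bar, 10 mm diameter, 90 mm long, parallel to the hinge (box y), its axis 40 mm above the lid's outer face. When shut it lies 148 mm in front of the hinge line and 46 mm above it (116 mm above the bench); it moves on a circle of 155 mm radius, up and back; open, the lid's outer face leans away from the robot. It can turn between gripping fingers.
- lid_hinge (a point): middle of the hinge line, at the back top rim of the box, 80 mm behind the box's centre and 70 mm above the bench; does not move.
- screwdriver: bystander: a screwdriver about 200 mm long lying on the bench beyond the module; leave alone.
- tape: bystander: a roll of paper tape, 90 mm across, 24 mm high, lying flat to the left; leave alone.
- parts_tray: bystander: a blue open parts tray 120 x 90 x 30 mm to the right; leave alone.

How it is judged:
By the outcome, as a careful person would: the job done as asked, in the order asked, and still so for the second after the job is handed in, while the arm keeps its last pose, push and grip.
It also fails if it takes over 61 s, if anything falls off the work surface, if the arm or the gripper's body presses on something with over 40 N, if the wrist force passes 120 N, or if a joint passes its speed limit or range.

## Working session

There is one attempt and no reset: what is moved stays moved. The work goes in short steps, Python scripts to look and compute and a tool call to move; the robot and the scene stay as the last step left them, time stands still between calls to the robot, and variables do not carry over. Pictures are saved under pics/ and viewed, about 8 in all and at most 12, crops included, and the job is handed in when it is done.

Besides the shell and the picture viewer there is one more tool, called after "Request:" by a JSON object that holds its "method" and its "body". carry_out: Moves the arm, as the interface text tells. Its arguments: {"type":"object","properties":{"commands":{"type":"array","items":{"type":"object","properties":{"grip":{"type":"number"},"travel":{"type":"array","items":{"type":"number"}},"dr":{"type":"array","items":{"type":"number"}}}}}},"required":["commands"]}

```bash
mkdir -p pics
cat > h.py <<'E'
import numpy as np, cv2
from workcell import env, optics
def cloud(name,depth):
    c=optics.calibration(name);K=np.array(c["intrinsics"]);R=cv2.Rodrigues(np.array(c["rvec"],float))[0];t=np.array(c["tvec"]).ravel()
    v,u=np.mgrid[:depth.shape[0],:depth.shape[1]]
    P=np.stack([(u-K[0,2])/K[0,0]*depth,(v-K[1,2])/K[1,1]*depth,depth],-1)
    W=(P-t)@R; W[depth<=0]=np.nan
    return W
def save(n,p): cv2.imwrite("pics/"+n+".png",p[...,::-1])
E
python3 - <<'E'
from h import *
for n in("scene","side"):
    p,d=optics.read_camera(n);save(n+"0",p);np.savez("pics/"+n+"0",p=p,d=d,W=cloud(n,d))
    c=optics.calibration(n);R=cv2.Rodrigues(np.array(c["rvec"],float))[0];print(n,-R.T@np.ravel(c["tvec"]),R[2])
print(env.state())
print(optics.calibration("wrist"))
E
```

```text
scene [1.02321895 0.84807538 1.03504654] [-0.33761395 -0.62584469 -0.70308979]
side [-0.05101214 -1.09675696  1.09800646] [ 0.39710677  0.68081101 -0.6154694 ]
{'time': 0.1, 'joint_positions': array([ 1.23209638e+00,  2.64691744e-01,  1.60521135e+00, -2.68425210e-05,
        1.27369681e+00, -3.69085632e-02]), 'joint_velocities': array([-0.0005473 , -0.00098518, -0.00479351,  0.00038347, -0.00093949,
       -0.00071833]), 'tau': array([ 6.33624131e-04, -5.03619540e+01, -3.58072186e+01,  7.30250753e-02,
        2.33276625e-02, -3.44517571e-05]), 'eef_pos': array([0.20043715, 0.64389424, 0.2375172 ]), 'orientation': array([-4.72190832e-01, -3.10554897e+00,  3.10473002e-03]), 'force': array([ 0.19485024,  0.29816505, -0.28547651]), 'moment': array([-0.02689246,  0.00731515,  0.01965588]), 'grip_width': 0.08837927685977073}
{'intrinsics': array([[309.70691629,   0.        , 324.38560937],
       [  0.        , 309.70691629, 197.32365721],
       [  0.        ,   0.        ,   1.        ]]), 'hand_eye': array([[ 4.51503538e-04, -9.50191552e-01, -3.11666184e-01,
         8.21896610e-02],
       [ 9.99999729e-01,  6.10448486e-04, -4.12427098e-04,
         8.85176145e-05],
       [ 5.82140894e-04, -3.11665913e-01,  9.50191570e-01,
        -1.45785201e-01],
       [ 0.00000000e+00,  0.00000000e+00,  0.00000000e+00,
         1.00000000e+00]])}
```

View pics/scene0.png

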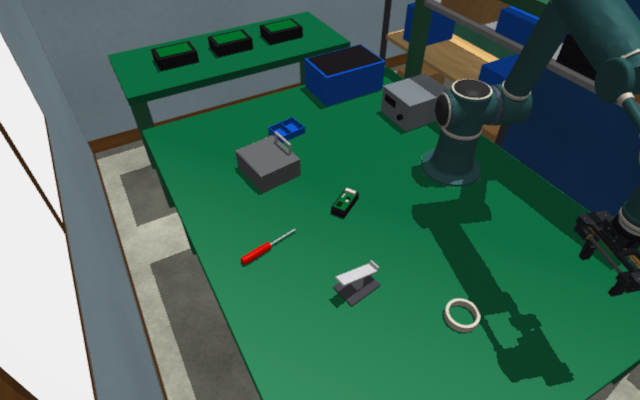

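View pics/side0.png

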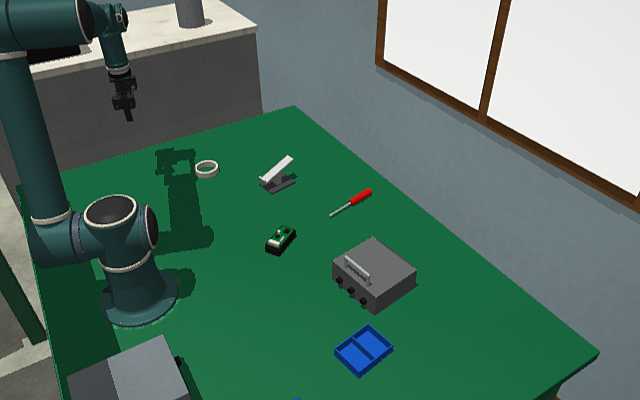

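Scene view: module at about (345,202), box lid (267,160) with handle (282,142), stand bar (357,273), screwdriver (268,247), tape (462,315), tray (287,128). Side view: module (281,239), bar (278,171), box (374,275) with handle (357,268), tray (363,350).

Run:
```python
from h import *
B={"scene":dict(mod=(328,185,362,220),bar=(330,258,382,305),box=(232,128,304,192)),"side":dict(mod=(262,220,300,258),bar=(255,150,300,196),box=(325,232,420,316))}
A={}
for n in B:
    f=np.load(f"pics/{n}0.npz");W=f["W"]
    for k,(a,b,c,d) in B[n].items():
        P=W[b:d,a:c].reshape(-1,3);C=f["p"][b:d,a:c].reshape(-1,3).astype(int)
        P=P[np.isfinite(P[:,0])];g=P[P[:,2]<.005]
        print(n,k,"table z",np.median(P[abs(P[:,2])<.01][:,2]) if (abs(P[:,2])<.01).any() else None)
        A.setdefault(k,{})[n]=P
def rect(P): return cv2.minAreaRect((P[:,:2]*1000).astype(np.float32))
for n in B:
    P=A["mod"][n];print(n,"mod top",rect(P[P[:,2]>.022]),"h",np.percentile(P[:,2],[60,80,95,99]))
    P=A["box"][n];top=P[(abs(P[:,2]-.076)<.004)];print(n,"lid",rect(top),np.median(top[:,2]),len(top))
    h=P[P[:,2]>.108];print(n,"handle",len(h),rect(h),h.mean(0),h[:,2].max())
    P=A["bar"][n];q=P[P[:,2]>.042];
    # robust plane: z = a x + b y + c
    s=q
    for _ in range(8):
        X=np.c_[s[:,:2],np.ones(len(s))];k=np.linalg.lstsq(X,s[:,2],rcond=None)[0]
        r=q[:,2]-np.c_[q[:,:2],np.ones(len(q))]@k;s=q[abs(r)<.004]
    print(n,"bar",len(q),len(s),"slope deg",np.degrees(np.arctan(np.hypot(*k[:2]))),"dir",np.degrees(np.arctan2(k[1],k[0])),rect(s),"z66 check",s.min(0),s.max(0),k)
    f=P[abs(P[:,2]-.008)<.004];print(n,"foot",rect(f),len(f))
```

```text
scene mod table z -0.0004850114062870661
scene bar table z 0.0007489512904215323
scene box table z -0.0006633143616961638
side mod table z -0.0012280824920373723
side bar table z -0.0009166282652712127
side box table z -0.0008515583455234919
scene mod top ((446.93499755859375, -14.655021667480469), (113.29512023925781, 52.854087829589844), 32.58076477050781) h [0.00528387 0.02974774 0.03569526 0.04003932]
scene lid ((598.0712890625, -304.3761901855469), (166.50706481933594, 186.93820190429688), 7.665654182434082) 0.07501782135249634 1309
scene handle 63 ((528.3274536132812, -311.64959716796875), (12.135890007019043, 96.23123931884766), 10.095552444458008) [ 0.52980756 -0.30856151  0.11734407] 0.1243302133589652
scene bar 508 434 slope deg 19.67698122619361 dir 7.953928990336895 ((591.2600708007812, 279.73834228515625), (133.95872497558594, 37.773624420166016), 10.205009460449219) z66 check [0.52254185 0.25228614 0.04226679] [0.65741164 0.30915897 0.09234381] [ 0.35415842  0.04948335 -0.15641258]
scene foot ((579.9606323242188, 259.643798828125), (165.53517150878906, 133.5290832519531
[... 201 characters left out ...]
(599.0045776367188, -311.48541259765625), (168.35195922851562, 182.69970703125), 8.368067741394043) 0.0749875200813522 2224
side handle 125 ((528.5984497070312, -320.813720703125), (11.89408016204834, 100.48908996582031), 7.0596160888671875) [ 0.52835821 -0.32218644  0.11723559] 0.1242698844234211
side bar 297 198 slope deg 19.786504592259202 dir 4.094954492915535 ((590.8179931640625, 274.5260009765625), (129.3962860107422, 42.611427307128906), 10.291345596313477) z66 check [0.52697482 0.24754563 0.04254109] [0.65720437 0.30557026 0.09068808] [ 0.35883768  0.02569004 -0.15522097]
side foot ((631.9163208007812, 339.499755859375), (301.50408935546875, 163.9335174560547), 63.00815963745117) 262
```

Add to h.py:
```python
rv=lambda r:cv2.Rodrigues(np.asarray(r,float))[0]
def wcloud(s,d):
    "world points of the wrist fisheye depth"
    c=optics.calibration("wrist");K=np.array(c["intrinsics"]);H=np.array(c["hand_eye"])
    v,u=np.mgrid[:d.shape[0],:d.shape[1]].astype(float);a=(u-K[0,2])/K[0,0];b=(v-K[1,2])/K[1,1];th=np.hypot(a,b)+1e-9
    k=np.tan(np.minimum(th,1.5))/th
    P=np.stack([a*k*d,b*k*d,d],-1)@H[:3,:3].T+H[:3,3]
    W=P@rv(s["orientation"]).T+s["eef_pos"];W[(d<=0)|(th>1.4)]=np.nan
    return W
def tool(azy,tilt=0,taz=0):
    "tool R: y horizontal-ish at azimuth azy deg, z down tilted by tilt deg toward azimuth taz"
    a,t,z=np.radians([azy,tilt,taz]);zz=np.array([np.sin(t)*np.cos(z),np.sin(t)*np.sin(z),-np.cos(t)])
    y=np.array([np.cos(a),np.sin(a),0]);y-=zz*(y@zz);y/=np.linalg.norm(y);return np.c_[np.cross(y,zz),y,zz]
def go(R,p,s=None):
    s=s or env.state();R0=rv(s["orientation"])
    print("t",round(s["time"],2),"at",np.round(s["eef_pos"],4),"j",np.round(np.degrees(s["joint_positions"]),0),"F",np.round(s["force"],1),"w",round(s["grip_width"],4))
    print("shift first (old axes):",np.round(R0.T@(p-s["eef_pos"])/.05,3),"turn:",np.round(np.degrees(cv2.Rodrigues(R0.T@R)[0].ravel())/10,3),"shift in new axes:",np.round(R.T@(p-s["eef_pos"])/.05,3))
```

```text
(no output)
```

Request:
{"method": "carry_out", "body": {"commands": [{"grip": 0,"travel": [-0.62,-0.8,0.05],"dr": [0,0,0]},{"grip": 0,"travel": [-0.62,-0.8,0.05],"dr": [0,0,0]},{"grip": 0,"travel": [-0.62,-0.8,0.05],"dr": [0,0,0]},{"grip": 0,"travel": [-0.62,-0.8,0.05],"dr": [0,0,0]},{"grip": 0,"travel": [-0.62,-0.8,0.05],"dr": [0,0,0]},{"grip": 0,"travel": [-0.62,-0.8,0.05],"dr": [0,0,0]},{"grip": 0,"travel": [-0.62,-0.8,0.05],"dr": [0,0,0]},{"grip": 0,"travel": [-0.62,-0.8,0.05],"dr": [0,0,0]},{"grip": 0,"travel": [-0.62,-0.8,0.05],"dr": [0,0,0]},{"grip": 0,"travel": [-0.62,-0.8,0.05],"dr": [0,0,0]},{"grip": 0,"travel": [-0.62,-0.8,0.05],"dr": [0,0,0]},{"grip": 0,"travel": [-0.62,-0.8,0.05],"dr": [0,0,0]}]}}

```text
time: 1.6
eef_pos: [0.4132, 0.074, 0.2085]
orientation: [0.472, 3.106, 0.0]
force: [0.4, 1.6, -0.4]
grip_width: 0.0879
```

Request:
{"method": "carry_out", "body": {"commands": [{"grip": 0,"travel": [-0.62,-0.8,0.05],"dr": [0,0,0]},{"grip": 0,"travel": [-0.62,-0.8,0.05],"dr": [0,0,0]},{"grip": 0,"travel": [0,0,0],"dr": [0,0,1]},{"grip": 0,"travel": [0,0,0],"dr": [0,0,1]},{"grip": 0,"travel": [0,0,0],"dr": [0,0,1]},{"grip": 0,"travel": [0,0,0],"dr": [0,0,1]},{"grip": 0,"travel": [0,0,0],"dr": [0,0,1]},{"grip": 0,"travel": [0,0,0],"dr": [0,0,1]},{"grip": 0,"travel": [0,0,0],"dr": [0,0,1]},{"grip": 0,"travel": [0,0,0],"dr": [0,0,1]},{"grip": 0,"travel": [0,0,0],"dr": [0,0,1]},{"grip": 0,"travel": [0,0,0],"dr": [0,0,1]}]}}

```text
time: 3.1
eef_pos: [0.4481, -0.0192, 0.2032]
orientation: [-2.687, -1.627, 0.001]
force: [0.1, -0.3, 1.2]
grip_width: 0.088
```

Request:
{"method": "carry_out", "body": {"commands": [{"grip": 0,"travel": [0,0,0],"dr": [0,0,1]},{"grip": 0,"travel": [0,0,0],"dr": [0,0,1]},{"grip": 0,"travel": [0,0,0],"dr": [0,0,1]},{"grip": 0,"travel": [0,0,0],"dr": [0,0,0]}]}}

```text
time: 3.6
eef_pos: [0.4482, -0.0192, 0.2033]
orientation: [-3.013, -0.887, 0.001]
force: [-0.1, 0.9, 0.4]
grip_width: 0.0879
```

Run:
```python
from h import *
s=env.state();p,d=optics.read_camera("wrist");save("w1",p);W=wcloud(s,d)
np.savez("pics/w1",p=p,d=d,W=W)
print("table",np.nanmedian(W[...,2][abs(W[...,2])<.01]))
m=(np.hypot(W[...,0]-.447,W[...,1]+.0175)<.085)&(W[...,2]>.02)&(W[...,2]<.05)
P=W[m];print(len(P),np.percentile(P[:,2],[5,50,95,99]))
for lo in(.022,.026): print(cv2.minAreaRect((P[P[:,2]>lo][:,:2]*1000).astype(np.float32)))
go(tool(-58),np.array([.447,-.0175,.2]))
```

```text
table -0.0001489343775868679
4586 [0.02884716 0.03084892 0.04006696 0.0410776 ]
((446.9267883300781, -15.61367416381836), (109.86680603027344, 50.60444259643555), 31.839492797851562)
((446.95947265625, -15.593372344970703), (104.84197998046875, 50.60444259643555), 31.839492797851562)
t 3.65 at [ 0.4483 -0.0192  0.2034] j [ -6.  -9. 121.  -0.  68.  51.] F [ 0.1 -0.6  0.1] w 0.0881
shift first (old axes): [-0.003 -0.042  0.068] turn: [-0.002  0.003  0.09 ] shift in new axes: [-0.004 -0.042  0.068]
```

Run:
```python
from h import *
go(tool(-58.2),np.array([.4469,-.0156,.006]))
```

```text
t 3.65 at [ 0.4483 -0.0192  0.2034] j [ -6.  -9. 121.  -0.  68.  51.] F [ 0.1 -0.6  0.1] w 0.0881
shift first (old axes): [ 0.018 -0.074  3.948] turn: [-0.002  0.003  0.11 ] shift in new axes: [ 0.014 -0.075  3.948]
```

View pics/w1.png

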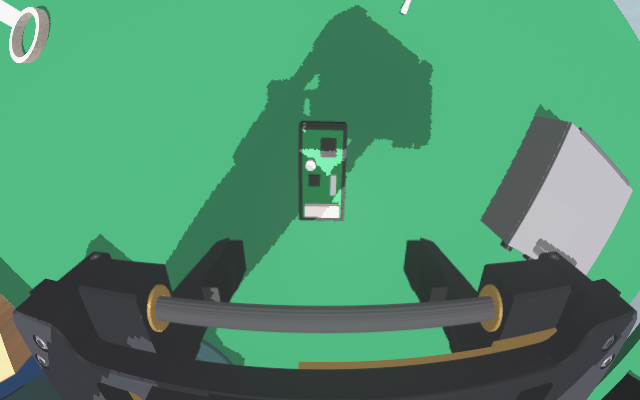

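The wrist view shows the module at (323,171), squarely between the fingers; its measured size is right. Descending to grasp.

Request:
{"method": "carry_out", "body": {"commands": [{"grip": 0,"travel": [0.02,-0.07,0.5],"dr": [0,0,0.11]},{"grip": 0,"travel": [0,0,0.7],"dr": [0,0,0]},{"grip": 0,"travel": [0,0,0.7],"dr": [0,0,0]},{"grip": 0,"travel": [0,0,0.7],"dr": [0,0,0]},{"grip": 0,"travel": [0,0,0.6],"dr": [0,0,0]},{"grip": 0,"travel": [0,0,0.4],"dr": [0,0,0]},{"grip": 0,"travel": [0,0,0.25],"dr": [0,0,0]},{"grip": 0,"travel": [0,0,0.1],"dr": [0,0,0]},{"grip": 0,"travel": [0,0,0],"dr": [0,0,0]}]}}

```text
time: 4.78
eef_pos: [0.4478, -0.0157, 0.0064]
orientation: [3.022, 0.857, 0.0]
force: [-0.1, -0.5, -0.9]
grip_width: 0.088
```

Request:
{"method": "carry_out", "body": {"commands": [{"grip": 1,"travel": [0,0,0],"dr": [0,0,0]},{"grip": 1,"travel": [0,0,0],"dr": [0,0,0]},{"grip": 1,"travel": [0,0,0],"dr": [0,0,0]},{"grip": 1,"travel": [0,0,0],"dr": [0,0,0]},{"grip": 1,"travel": [0,0,0],"dr": [0,0,0]},{"grip": 1,"travel": [0,0,0],"dr": [0,0,0]},{"grip": 1,"travel": [0,0,0],"dr": [0,0,0]}]}}

```text
time: 5.65
eef_pos: [0.4477, -0.0158, 0.0064]
orientation: [3.023, 0.856, 0.0]
force: [-0.7, -0.4, 3.2]
grip_width: 0.0498
```

Run:
```python
from h import *
# hover above stand, upright, az -80, TCP 0.2
go(tool(-80),np.array([.50,.262,.23]))
s=env.state();print(s["eef_pos"],rv(s["orientation"]))
```

```text
t 5.65 at [ 0.4477 -0.0158  0.0064] j [ -5.   7. 130.  -0.  43.  53.] F [-0.7 -0.4  3.2] w 0.0498
shift first (old axes): [ 3.803 -4.182 -4.472] turn: [ 1.000e-03 -1.000e-03  2.161e+00] shift in new axes: [ 1.995 -5.289 -4.472]
[ 0.4476719  -0.01575569  0.00639844] [[ 8.51639964e-01  5.24127211e-01  1.95925935e-04]
 [ 5.24127230e-01 -8.51639973e-01 -6.02642985e-05]
 [ 1.35272199e-04  1.54013602e-04 -9.99999979e-01]]
```

Request:
{"method": "carry_out", "body": {"commands": [{"grip": 1,"travel": [0,0,-0.3],"dr": [0,0,0]},{"grip": 1,"travel": [0,0,-0.7],"dr": [0,0,0]},{"grip": 1,"travel": [0,0,-0.8],"dr": [0,0,0]},{"grip": 1,"travel": [0,0,-0.8],"dr": [0,0,0]},{"grip": 1,"travel": [0.4,-0.4,-0.8],"dr": [0,0,0]},{"grip": 1,"travel": [0.5,-0.6,-0.6],"dr": [0,0,0]},{"grip": 1,"travel": [0.6,-0.65,-0.47],"dr": [0,0,0]},{"grip": 1,"travel": [0.6,-0.65,0],"dr": [0,0,0]},{"grip": 1,"travel": [0.6,-0.65,0],"dr": [0,0,0]},{"grip": 1,"travel": [0.6,-0.65,0],"dr": [0,0,0]},{"grip": 1,"travel": [0.5,-0.58,0],"dr": [0,0,0]},{"grip": 1,"travel": [0,0,0],"dr": [0,0,0.8]}]}}

```text
time: 7.15
eef_pos: [0.4994, 0.2643, 0.2297]
orientation: [-3.075, -0.642, 0.001]
force: [0.7, -1.2, -2.0]
grip_width: 0.0495
```

Request:
{"method": "carry_out", "body": {"commands": [{"grip": 1,"travel": [0,0,0],"dr": [0,0,0.8]},{"grip": 1,"travel": [0,0,0],"dr": [0,0,0.56]},{"grip": 1,"travel": [0,0,0],"dr": [0,0,0]},{"grip": 1,"travel": [0,0,0],"dr": [0,0,0]},{"grip": 1,"travel": [0,0,0],"dr": [0,0,0]}]}}

```text
time: 7.78
eef_pos: [0.4997, 0.2618, 0.2297]
orientation: [3.129, 0.275, -0.0]
force: [-0.0, -0.3, -1.6]
grip_width: 0.0496
```

```bash
cat > bar.py <<'E'
from h import *
s=env.state();p,d=optics.read_camera("wrist");save("w2",p);W=wcloud(s,d);np.savez("pics/w2",p=p,d=d,W=W)
print("table",np.nanmedian(W[...,2][abs(W[...,2])<.01]))
q=W[(np.hypot(W[...,0]-.587,W[...,1]-.276)<.1)&(W[...,2]>.035)&(W[...,2]<.12)]
k=np.array([.356,.037,-.156])
for _ in range(10):
    r=q[:,2]-np.c_[q[:,:2],np.ones(len(q))]@k;t=q[abs(r)<.003];k=np.linalg.lstsq(np.c_[t[:,:2],np.ones(len(t))],t[:,2],rcond=None)[0]
print(len(q),len(t),"slope",np.degrees(np.arctan(np.hypot(*k[:2]))),"az",np.degrees(np.arctan2(k[1],k[0])))
R=cv2.minAreaRect((t[:,:2]*1000).astype(np.float32));print(R,"plane z at ctr",k@[R[0][0]/1e3,R[0][1]/1e3,1],"z range",t[:,2].min(),t[:,2].max())
E
python3 bar.py; python3 -c "
from h import *
go(tool(-80),env.state()['eef_pos'])"
```

```text
table -0.0001417770930795259
4574 4344 slope 19.93527303961325 az 9.66530537578994
((591.6141967773438, 280.3416442871094), (125.62748718261719, 34.12922286987305), 9.180234909057617) plane z at ctr 0.06734215534052171 z range 0.04318229708795837 0.09133642797105557
t 7.83 at [0.4997 0.2618 0.2298] j [ 25.   3. 106.   0.  70. 105.] F [ 0.3  0.5 -2.7] w 0.05
shift first (old axes): [0. 0. 0.] turn: [-0.     0.     0.004] shift in new axes: [0. 0. 0.]
```

View pics/w2.png

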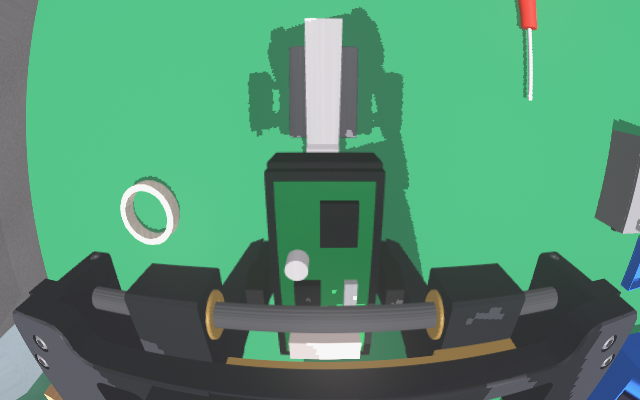

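The wrist view shows the whole bar clear, from (323,20) to the lip at (323,148), and the module held square. The bar measures 34 mm wide at 19.9° slope, and the 66 mm height agrees.

Run:
```python
from h import *
f=np.load("pics/w2.npz");W=f["W"];s=env.state();T=(W-s["eef_pos"])@rv(s["orientation"])
m=T[(abs(T[...,1])<.027)&(abs(T[...,0])<.075)&(T[...,2]>-.028)&(T[...,2]<-.018)];print("module top in tool: x max",np.percentile(m[:,0],99.5),"z",np.median(m[:,2]),"y",np.percentile(m[:,1],[1,99]))
a=np.radians(9.4);x=np.array([np.cos(a)*np.cos(.349),np.sin(a)*np.cos(.349),np.sin(.349)])
R=tool(-80.6,20,9.4);n=-R[:,2];print(R[:,0],x)
o=np.array([.5872,.2796,.066])
go(R,o+n*(.0064+.05)+x*.0006)
```

```text
module top in tool: x max 0.052247858299596155 z -0.024171359115423417 y [-0.02596446  0.02532505]
[0.92707458 0.1534762  0.34202014] [0.9270968  0.15347988 0.34195826]
t 7.83 at [0.4997 0.2618 0.2298] j [ 25.   3. 106.   0.  70. 105.] F [ 0.3  0.5 -2.7] w 0.05
shift first (old axes): [ 1.41  -0.05   2.211] turn: [-0.011  2.     0.063] shift in new axes: [ 0.568 -0.066  2.56 ]
```

Request:
{"method": "carry_out", "body": {"commands": [{"grip": 1,"travel": [0,0,0],"dr": [0,0.6,0.06]},{"grip": 1,"travel": [0,0,0],"dr": [0,0.8,0]},{"grip": 1,"travel": [0,0,0],"dr": [0,0.6,0]},{"grip": 1,"travel": [0.14,-0.02,0.4],"dr": [0,0,0]},{"grip": 1,"travel": [0.14,-0.02,0.6],"dr": [0,0,0]},{"grip": 1,"travel": [0.14,-0.02,0.6],"dr": [0,0,0]},{"grip": 1,"travel": [0.14,-0.01,0.6],"dr": [0,0,0]},{"grip": 1,"travel": [0,0,0.36],"dr": [0,0,0]},{"grip": 1,"travel": [0,0,0],"dr": [0,0,0]},{"grip": 1,"travel": [0,0,0],"dr": [0,0,0]}]}}

```text
time: 9.07
eef_pos: [0.5684, 0.277, 0.1198]
orientation: [-3.055, -0.251, -0.54]
force: [-0.4, 1.8, -1.0]
grip_width: 0.0495
```

```bash
cat > place.py <<'E'
from h import *
a=np.radians(9.4)
R=tool(-80.6,20,9.4);n=-R[:,2];x=R[:,0]
o=np.array([.5872,.2796,.066]);go(R,o+n*.0064+x*.0006)
E
python3 place.py
```

```text
t 9.07 at [0.5684 0.277  0.1198] j [ 27.   6. 118. -10.  37. 114.] F [-0.4  1.8 -1. ] w 0.0495
shift first (old axes): [-1.000e-03  1.000e-02  1.013e+00] turn: [-0.005 -0.004  0.   ] shift in new axes: [-0.     0.01   1.013]
```

Request:
{"method": "carry_out", "body": {"commands": [{"grip": 1,"travel": [0,0.01,0.3],"dr": [0,0,0]},{"grip": 1,"travel": [0,0,0.3],"dr": [0,0,0]},{"grip": 1,"travel": [0,0,0.2],"dr": [0,0,0]},{"grip": 1,"travel": [0,0,0.1],"dr": [0,0,0]},{"grip": 1,"travel": [0,0,0.04],"dr": [0,0,0]},{"grip": 1,"travel": [0,0,0],"dr": [0,0,0]}]}}

```text
time: 9.82
eef_pos: [0.5844, 0.279, 0.0748]
orientation: [-3.055, -0.251, -0.539]
force: [0.4, 0.1, -1.9]
grip_width: 0.0498
```

Request:
{"method": "carry_out", "body": {"commands": [{"grip": 1,"travel": [0,0,0.02],"dr": [0,0,0]},{"grip": 1,"travel": [0,0,0.02],"dr": [0,0,0]},{"grip": 1,"travel": [0,0,0],"dr": [0,0,0]}]}}

```text
time: 10.2
eef_pos: [0.585, 0.2791, 0.0731]
orientation: [-3.055, -0.251, -0.539]
force: [-0.3, -1.4, -2.5]
grip_width: 0.0498
```

```bash
python3 place.py
python3 - <<'E'
from h import *
p,d=optics.read_camera("side");save("side1",cv2.resize(p[120:230,220:360],None,fx=5,fy=5))
E
```

```text
t 10.2 at [0.585  0.2791 0.0731] j [ 26.  11. 118. -11.  32. 115.] F [-0.3 -1.4 -2.5] w 0.0498
shift first (old axes): [ 0.006 -0.002  0.021] turn: [-0.004 -0.001 -0.   ] shift in new axes: [ 0.006 -0.002  0.021]
```

View pics/side1.png

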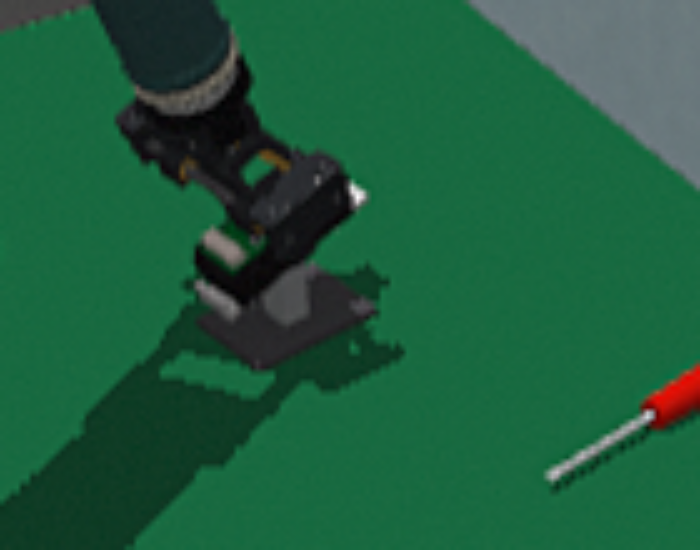

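The crop shows the module tilted along the bar, with the lip below its low end at (215,295). There is no contact yet, so I continue in 0.5–1 mm steps.

Request:
{"method": "carry_out", "body": {"commands": [{"grip": 1,"travel": [0,0,0.02],"dr": [0,0,0]},{"grip": 1,"travel": [0,0,0],"dr": [0,0,0]}]}}

```text
time: 10.5
eef_pos: [0.5852, 0.2791, 0.0719]
orientation: [-3.055, -0.251, -0.538]
force: [-0.1, 0.7, -1.9]
grip_width: 0.0497
```

Request:
{"method": "carry_out", "body": {"commands": [{"grip": 1,"travel": [0,0,0.01],"dr": [0,0,0]},{"grip": 1,"travel": [0,0,0],"dr": [0,0,0]}]}}

```text
time: 10.75
eef_pos: [0.5854, 0.2792, 0.0717]
orientation: [-3.055, -0.251, -0.539]
force: [-1.3, -0.3, 0.2]
grip_width: 0.0499
```

Request:
{"method": "carry_out", "body": {"commands": [{"grip": 1,"travel": [0,0,0.01],"dr": [0,0,0]},{"grip": 1,"travel": [0,0,0],"dr": [0,0,0]}]}}

```text
time: 11.0
eef_pos: [0.5854, 0.2792, 0.0717]
orientation: [-3.055, -0.251, -0.538]
force: [-5.1, -3.0, 4.6]
grip_width: 0.05
```

Request:
{"method": "carry_out", "body": {"commands": [{"grip": 0.9,"travel": [0,0,0],"dr": [0,0,0]},{"grip": 0.6,"travel": [0,0,0],"dr": [0,0,0]},{"grip": 0.3,"travel": [0,0,0],"dr": [0,0,0]},{"grip": 0,"travel": [0,0,0],"dr": [0,0,0]},{"grip": 0,"travel": [0,0,0],"dr": [0,0,0]},{"grip": 0,"travel": [0,0,0],"dr": [0,0,0]},{"grip": 0,"travel": [0,0,-0.2],"dr": [0,0,0]},{"grip": 0,"travel": [0,0,-0.5],"dr": [0,0,0]},{"grip": 0,"travel": [0,0,-0.8],"dr": [0,0,0]},{"grip": 0,"travel": [0,0,-0.8],"dr": [0,0,0]},{"grip": 0,"travel": [0,0,-0.4],"dr": [0,0,0]},{"grip": 0,"travel": [0,0,0],"dr": [0,0,0]}]}}

```text
time: 12.5
eef_pos: [0.5411, 0.2724, 0.2012]
orientation: [-3.052, -0.251, -0.546]
force: [-0.8, -0.3, -0.7]
grip_width: 0.0882
```

```bash
cat > chk.py <<'E'
from h import *
s=env.state();p,d=optics.read_camera("wrist");save("w3",p);W=wcloud(s,d)
R=tool(-80.6,20,9.4);o=np.array([.5872,.2796,.066]);C=np.c_[R[:,0],-R[:,1],-R[:,2]]
T=(W-o)@C
g=T[(abs(T[...,0])<.09)&(abs(T[...,1])<.04)&(T[...,2]>.024)&(T[...,2]<.036)]
print("module top in cradle frame",len(g),"z",np.median(g[:,2]),cv2.minAreaRect((g[:,:2]*1000).astype(np.float32)))
k=np.linalg.lstsq(np.c_[g[:,:2],np.ones(len(g))],g[:,2],rcond=None)[0];print("tilt deg x,y",np.degrees(k[:2]))
# next: level the tool then hover over handle
go(tool(8),np.array([.5295,-.316,.22]))
E
python3 chk.py
```

```text
module top in cradle frame 5576 z 0.03063214731411248 ((0.8245315551757812, 0.07106208801269531), (50.42123794555664, 106.78947448730469), 89.98814392089844)
tilt deg x,y [-0.07309862 -0.59175158]
t 12.55 at [0.5404 0.2719 0.1993] j [ 28.  -2. 117.  -9.  46. 113.] F [ 0.5 -1.  -1.3] w 0.0885
shift first (old axes): [-1.861 11.563 -1.141] turn: [ 1.549 -1.6   -8.76 ] shift in new axes: [-11.613  -1.852  -0.415]
```

View pics/w3.png

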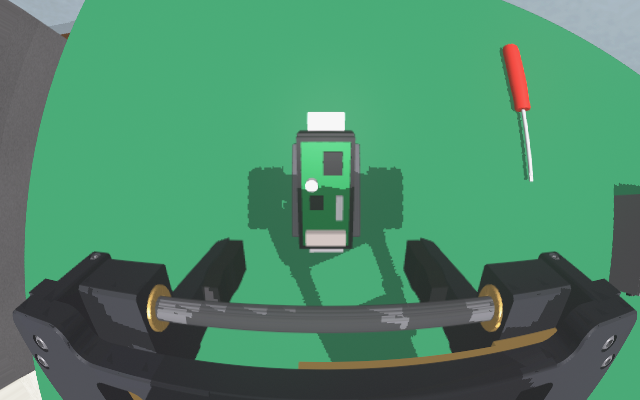

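The wrist view shows the module lying centred on the bar, from (325,135) to the lip at (325,250). In the cradle frame it is off by 0.8 and 0.1 mm, with its top at 30.6 mm and flat. Moving on to the lid handle.

Request:
{"method": "carry_out", "body": {"commands": [{"grip": 0,"travel": [0,0,-0.5],"dr": [0,-0.5,0]},{"grip": 0,"travel": [0,0,-0.5],"dr": [0,-1,0]},{"grip": 0,"travel": [0,0,0],"dr": [0,-0.5,0]},{"grip": 0,"travel": [0,0,0],"dr": [0,0,-0.86]},{"grip": 0,"travel": [0,0,0],"dr": [0,0,-1]},{"grip": 0,"travel": [0,0,0],"dr": [0,0,-1]},{"grip": 0,"travel": [0,0,0],"dr": [0,0,-1]},{"grip": 0,"travel": [0,0,0],"dr": [0,0,-1]},{"grip": 0,"travel": [0,0,0],"dr": [0,0,-1]},{"grip": 0,"travel": [0,0,0],"dr": [0,0,-1]},{"grip": 0,"travel": [0,0,0],"dr": [0,0,-1]},{"grip": 0,"travel": [0,0,0],"dr": [0,0,-1]}]}}

```text
time: 14.05
eef_pos: [0.5248, 0.2687, 0.2433]
orientation: [-2.053, -2.376, 0.004]
force: [-0.3, -0.8, 0.1]
grip_width: 0.088
```

```bash
python3 -c "
from h import *
go(tool(8),np.array([.5295,-.316,.23]))"
```

```text
t 14.05 at [0.5248 0.2687 0.2433] j [ 25.   6. 102.   0.  72.  16.] F [-0.3 -0.8  0.1] w 0.088
shift first (old axes): [-11.584  -1.6     0.277] turn: [-0.018  0.003  0.033] shift in new axes: [-11.593  -1.534   0.266]
```

Request:
{"method": "carry_out", "body": {"commands": [{"grip": 0,"travel": [-0.5,-0.1,0],"dr": [0,0,0]},{"grip": 0,"travel": [-0.9,-0.1,0],"dr": [0,0,0]},{"grip": 0,"travel": [-0.9,-0.1,0],"dr": [0,0,0]},{"grip": 0,"travel": [-0.9,-0.1,0],"dr": [0,0,0]},{"grip": 0,"travel": [-0.9,-0.1,0],"dr": [0,0,0]},{"grip": 0,"travel": [-0.9,-0.1,0],"dr": [0,0,0]},{"grip": 0,"travel": [-0.9,-0.1,0],"dr": [0,0,0]},{"grip": 0,"travel": [-0.9,-0.1,0],"dr": [0,0,0]},{"grip": 0,"travel": [-0.9,-0.2,0],"dr": [0,0,0]},{"grip": 0,"travel": [-0.9,-0.2,0],"dr": [0,0,0]},{"grip": 0,"travel": [-0.9,-0.2,0],"dr": [0,0,0]},{"grip": 0,"travel": [-0.9,-0.2,0],"dr": [0,0,0]}]}}

```text
time: 15.55
eef_pos: [0.5177, -0.2583, 0.2432]
orientation: [-2.059, -2.368, 0.0]
force: [0.9, 0.3, 0.1]
grip_width: 0.0881
```

Request:
{"method": "carry_out", "body": {"commands": [{"grip": 0,"travel": [-0.7,0,0.1],"dr": [0,0,0]},{"grip": 0,"travel": [-0.48,0,0.17],"dr": [0,0,0]},{"grip": 0,"travel": [0,0,0],"dr": [0,0,0]},{"grip": 0,"travel": [0,0,0],"dr": [0,0,0]}]}}

```text
time: 16.05
eef_pos: [0.5265, -0.3144, 0.2308]
orientation: [-2.059, -2.37, -0.001]
force: [0.9, 0.6, 0.1]
grip_width: 0.088
```

Run:
```python
from h import *
s=env.state();p,d=optics.read_camera("wrist");save("w4",p);W=wcloud(s,d);np.savez("pics/w4",W=W)
print("table",np.nanmedian(W[...,2][abs(W[...,2])<.01]))
N=np.hypot(W[...,0]-.59,W[...,1]+.31)<.16
t=W[N&(abs(W[...,2]-.076)<.004)];print("lid",len(t),np.median(t[:,2]),cv2.minAreaRect((t[:,:2]*1000).astype(np.float32)))
N=np.hypot(W[...,0]-.53,W[...,1]+.316)<.07
h=W[N&(W[...,2]>.112)&(W[...,2]<.13)];print("handle",len(h),h[:,2].max(),cv2.minAreaRect((h[:,:2]*1000).astype(np.float32)),h.mean(0))
go(tool(8),np.array([.5295,-.316,.23]))
```

```text
table -0.00011795608135087288
lid 22630 0.07550246413104504 ((597.8411865234375, -306.6131286621094), (164.24142456054688, 180.7208709716797), 7.9668803215026855)
handle 1245 0.12223665293918491 ((528.5665283203125, -315.209716796875), (10.33016300201416, 99.0445327758789), 7.95241641998291) [ 0.52774349 -0.31192714  0.11911433]
t 16.1 at [ 0.5268 -0.3143  0.2313] j [-33.   9. 100.   0.  71. -41.] F [-0.9  0.2  0.4] w 0.0881
shift first (old axes): [-0.042  0.049  0.027] turn: [-0.003 -0.009  0.006] shift in new axes: [-0.042  0.049  0.027]
```

View pics/w4.png

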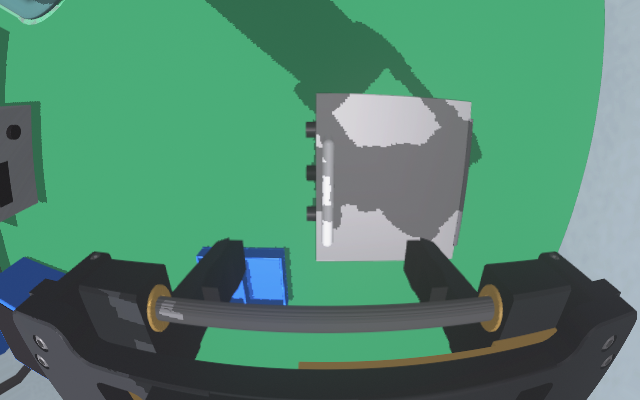

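The wrist view shows the shut lid at (393,180) and its handle from (328,142) to (328,243), with the middle at (0.5286, -0.3152) and 8° yaw. All of this agrees with the given sizes. Descending onto the handle.

Request:
{"method": "carry_out", "body": {"commands": [{"grip": 0,"travel": [-0.02,0.03,0.4],"dr": [0,0,0]},{"grip": 0,"travel": [0,0,0.6],"dr": [0,0,0]},{"grip": 0,"travel": [0,0,0.6],"dr": [0,0,0]},{"grip": 0,"travel": [0,0,0.55],"dr": [0,0,0]},{"grip": 0,"travel": [0,0,0.35],"dr": [0,0,0]},{"grip": 0,"travel": [0,0,0.15],"dr": [0,0,0]},{"grip": 0,"travel": [0,0,0],"dr": [0,0,0]},{"grip": 0,"travel": [0,0,0],"dr": [0,0,0]}]}}

```text
time: 17.1
eef_pos: [0.5292, -0.3166, 0.1005]
orientation: [2.06, 2.37, 0.001]
force: [-0.6, -0.2, 0.8]
grip_width: 0.0881
```

Request:
{"method": "carry_out", "body": {"commands": [{"grip": 0.5,"travel": [0,0,0],"dr": [0,0,0]},{"grip": 0.8,"travel": [0,0,0],"dr": [0,0,0]},{"grip": 1,"travel": [0,0,0],"dr": [0,0,0]},{"grip": 1,"travel": [0,0,0],"dr": [0,0,0]},{"grip": 1,"travel": [0,0,0],"dr": [0,0,0]},{"grip": 1,"travel": [0,0,0],"dr": [0,0,0]},{"grip": 1,"travel": [0,0,0],"dr": [0,0,0]},{"grip": 1,"travel": [0,0,0],"dr": [0,0,0]},{"grip": 1,"travel": [0,0,0],"dr": [0,0,0]}]}}

```text
time: 18.23
eef_pos: [0.5293, -0.316, 0.0993]
orientation: [2.06, 2.37, 0.003]
force: [5.4, 0.7, -1.8]
grip_width: 0.0087
```

```bash
cat > lid.py <<'E'
from h import *
u=np.array([np.cos(np.radians(8)),np.sin(np.radians(8)),0]);z=np.array([0,0,1.])
H=np.array([.5286,-.3152,.116]);hinge=H+.148*u-.046*z
def pose(th,off):
    a=np.radians(th)+np.arctan2(46,148);R=tool(8,th/3,188)
    return R,hinge+.155*(-np.cos(a)*u+np.sin(a)*z)+off*R[:,2]
E
python3 - <<'E'
from lid import *
s=env.state();go(*pose(0,.017))
off=.116-s["eef_pos"][2]
P=[pose(t,off) for t in np.linspace(0,60,25)]
for (A,p),(B,q) in zip(P,P[1:]): print(np.round(A.T@(q-p)/.05,3),np.round(np.degrees(cv2.Rodrigues(A.T@B)[0].ravel())/10,3))
E
```

```text
t 18.23 at [ 0.5293 -0.316   0.0993] j [-33.  16. 107.   0.  57. -41.] F [ 5.4  0.7 -1.8] w 0.0087
shift first (old axes): [ 0.017 -0.013  0.007] turn: [ 0.011 -0.001 -0.001] shift in new axes: [ 0.017 -0.013  0.007]
[-0.     0.038 -0.128] [ 0.083 -0.     0.   ]
[ 0.     0.042 -0.127] [ 0.083 -0.    -0.   ]
[-0.     0.045 -0.126] [ 0.083 -0.    -0.   ]
[ 0.     0.049 -0.124] [ 0.083 -0.    -0.   ]
[-0.     0.053 -0.122] [ 0.083  0.    -0.   ]
[ 0.     0.056 -0.121] [ 0.083 -0.     0.   ]
[-0.     0.06  -0.119] [ 0.083 -0.     0.   ]
[ 0.     0.063 -0.117] [ 0.083 -0.    -0.   ]
[ 0.     0.067 -0.115] [ 0.083  0.    -0.   ]
[ 0.     0.07  -0.113] [ 0.083 -0.    -0.   ]
[-0.     0.073 -0.111] [ 0.083 -0.     0.   ]
[ 0.     0.076 -0.108] [ 0.083 -0.     0.   ]
[-0.     0.079 -0.106] [ 0.083  0.    -0.   ]
[ 0.     0.082 -0.103] [ 0.083  0.    -0.   ]
[-0.     0.085 -0.101] [ 0.083 -0.     0.   ]
[-0.     0.088 -0.098] [ 0.083  0.    -0.   ]
[-0.     0.091 -0.095] [ 0.083 -0.    -0.   ]
[-0.     0.094 -0.093] [ 0.083 -0.     0.   ]
[ 0.     0.096 -0.09 ] [ 0.083  0.    -0.   ]
[ 0.     0.099 -0.087] [ 0.083 -0.     0.   ]
[ 0.     0.102 -0.084] [ 0.083 -0.    -0.   ]
[ 0.     0.104 -0.08 ] [ 0.083  0.    -0.   ]
[-0.     0.106 -0.077] [ 0.083 -0.    -0.   ]
[ 0.     0.108 -0.074] [ 0.083 -0.     0.   ]
```

Request:
{"method": "carry_out", "body": {"commands": [{"grip": 1,"travel": [0,0.038,-0.128],"dr": [0.083,0,0]},{"grip": 1,"travel": [0,0.042,-0.127],"dr": [0.083,0,0]},{"grip": 1,"travel": [0,0.045,-0.126],"dr": [0.083,0,0]},{"grip": 1,"travel": [0,0.049,-0.124],"dr": [0.083,0,0]},{"grip": 1,"travel": [0,0.053,-0.122],"dr": [0.083,0,0]},{"grip": 1,"travel": [0,0.056,-0.121],"dr": [0.083,0,0]},{"grip": 1,"travel": [0,0,0],"dr": [0,0,0]}]}}

```text
time: 19.1
eef_pos: [0.5441, -0.314, 0.1359]
orientation: [-2.022, -2.327, 0.101]
force: [5.0, -2.7, -7.0]
grip_width: 0.009
```

```bash
cat > ang.py <<'E'
from lid import *
s=env.state();R=rv(s["orientation"]);h=s["eef_pos"]-.017*R[:,2]-hinge
print("radius",np.linalg.norm([h@u,h[2]]),"lid deg",np.degrees(np.arctan2(h[2],-h@u)-np.arctan2(46,148)),"side",h@[-u[1],u[0],0],"F",s["force"],"w",s["grip_width"],"t",s["time"])
E
python3 ang.py
```

```text
radius 0.15498759101330886 lid deg 15.040096060085668 side -0.0009725862136398115 F [ 4.97115803 -2.65054788 -6.99190284] w 0.008988036630015284 t 19.1
```

Tracking the arc well (15.0°, low forces). Continuing.

Request:
{"method": "carry_out", "body": {"commands": [{"grip": 1,"travel": [0,0.06,-0.119],"dr": [0.083,0,0]},{"grip": 1,"travel": [0,0.063,-0.117],"dr": [0.083,0,0]},{"grip": 1,"travel": [0,0.067,-0.115],"dr": [0.083,0,0]},{"grip": 1,"travel": [0,0.07,-0.113],"dr": [0.083,0,0]},{"grip": 1,"travel": [0,0.073,-0.111],"dr": [0.083,0,0]},{"grip": 1,"travel": [0,0.076,-0.108],"dr": [0.083,0,0]},{"grip": 1,"travel": [0,0.079,-0.106],"dr": [0.083,0,0]},{"grip": 1,"travel": [0,0.082,-0.103],"dr": [0.083,0,0]},{"grip": 1,"travel": [0,0.085,-0.101],"dr": [0.083,0,0]}]}}

```text
time: 20.23
eef_pos: [0.5825, -0.3088, 0.181]
orientation: [-1.96, -2.255, 0.248]
force: [-2.8, -4.7, -3.2]
grip_width: 0.0088
```

Request:
{"method": "carry_out", "body": {"commands": [{"grip": 1,"travel": [0,0.088,-0.098],"dr": [0.083,0,0]},{"grip": 1,"travel": [0,0.091,-0.095],"dr": [0.083,0,0]},{"grip": 1,"travel": [0,0.094,-0.093],"dr": [0.083,0,0]},{"grip": 1,"travel": [0,0.096,-0.09],"dr": [0.083,0,0]},{"grip": 1,"travel": [0,0.099,-0.087],"dr": [0.083,0,0]},{"grip": 1,"travel": [0,0.102,-0.084],"dr": [0.083,0,0]},{"grip": 1,"travel": [0,0.104,-0.08],"dr": [0.083,0,0]},{"grip": 1,"travel": [0,0.106,-0.077],"dr": [0.083,0,0]},{"grip": 1,"travel": [0,0.108,-0.074],"dr": [0.083,0,0]},{"grip": 1,"travel": [0,0,0],"dr": [0,0,0]},{"grip": 1,"travel": [0,0,0],"dr": [0,0,0]}]}}

```text
time: 21.6
eef_pos: [0.6352, -0.3017, 0.2081]
orientation: [-1.896, -2.18, 0.385]
force: [-4.2, -3.2, 1.7]
grip_width: 0.009
```

```bash
python3 ang.py
python3 - <<'E'
from lid import *
for n in("side","scene"):
    p,d=optics.read_camera(n);save(n+"2",p);W=cloud(n,d)
    v=np.array([-u[1],u[0],0]);T=np.stack([(W-hinge)@-u,(W-hinge)@v,(W-hinge)@z],-1)
    # lid plate: radial 50..160 from hinge at roughly 60deg, near either face, away from the gripper
    r=np.hypot(T[...,0],T[...,2]);a=np.degrees(np.arctan2(T[...,2],T[...,0]))
    m=(abs(T[...,1])<.088)&(r>.04)&(r<.165)&(a>50)&(a<72);q=T[m]
    if len(q)<30: print(n,"few",len(q));continue
    A=[]
    best=max(((np.abs((q[:,2]-b)*np.cos(t)-q[:,0]*np.sin(t))<.0015).sum(),np.degrees(t),b) for t in np.radians(np.arange(50,70,.25)) for b in np.arange(-.01,.02,.001))
    print(n,len(q),"inliers, lid deg, offset",best)
g=np.load
E
```

```text
radius 0.15789448653473712 lid deg 60.03735728710769 side -0.0014575318489461974 F [-4.17513432 -3.15256929  1.72533096] w 0.008987780124028222 t 21.6
side 573 inliers, lid deg, offset (np.int64(397), np.float64(59.99999999999999), np.float64(-0.002000000000000007))
scene 991 inliers, lid deg, offset (np.int64(513), np.float64(59.00000000000001), np.float64(0.009999999999999983))
```

View pics/side2.png

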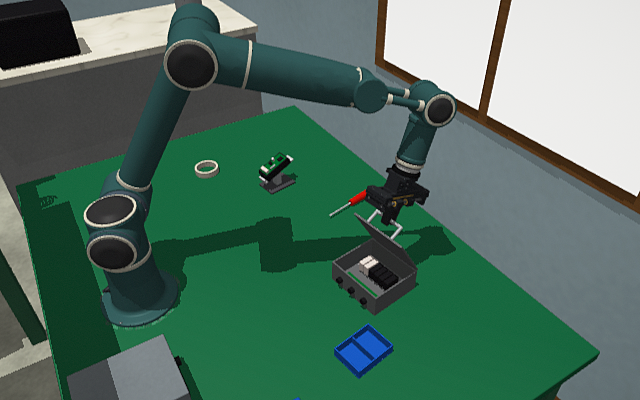

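The side view shows the lid held open at (385,250) by its handle, the module on the bar at (275,168), and the screwdriver, tape and tray where they were. The fits from the TCP, side and scene cameras give 60.0°, 60.0° and 59.0°. Handing in.

Run:
```python
from h import *
print(env.job_done())
```

```text
the job is handed in; nothing more can be done
None
```

I placed the module on the sloped bar and let it go. I then lifted the lid by its handle and handed the job in at about 21.8 s, still gripping the handle.

- **Module:** after release, the wrist camera put it board up and 0.8 mm off along the slope and 0.1 mm off across. Its tilt was within 0.6° of the bar. The highest force reading as it was set down was about 7.5 N.
- **Lid:** the tool pose gives 60.0°, the side camera 60.0° and the scene camera 59.0°. I trust the scene fit less, because its offset from the hinge was about 10 mm. The last force reading on the tool was about 5.5 N.
- **Disagreement:** the handle radius came out at 158 mm instead of 155 mm, so the handle probably slipped about 3 mm in the fingers. I estimate this changes the angle by only about 0.15°.
- **Bystanders:** the screwdriver, tape roll and parts tray look unmoved in the last side view; I did not re-measure them.

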